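# Put the library stamps back on their own ink pads

## Robot

A 6-joint arm with a two-finger parallel gripper is mounted at the origin on the work surface. World frame = base frame: x ahead of the robot, y to its left, z up, the work surface at z = 0. Lengths are in mm, angles in rad, forces in N, time in s.
With the tool pointing down it reaches from about 400 to 925 mm from the base axis. Payload 12.5 kg.
Tool frame: the origin (TCP) lies midway between the tips of the shut fingers; the grasp point (between the pads) lies 19 mm behind it (env.pinch_z is the z of the grasp point in the tool frame, in mm); z points along the fingers, y is the line along which they close (so a half turn about z gives the same grasp; the last joint's range is limited). The gripper opens to 95 mm and grips with 3 to 60 N. Pads are 20 mm wide; open, the fingers measure 119 mm over their backs; the gripper's body (75 mm by 180 mm) begins 59 mm behind the grasp point.
Start: joints at [-1.237, 0.491, 1.559, -0, 1.092, -0.106], TCP at [266.123, -565.531, 214.661] pointing down, gripper open.
Joint ranges: [-3.1, 3.1], [-0.84, 2.19], [0.05, 2.79], [-1.13, 4.28], [0.06, 2.93], [-2.69, 2.69]. Speed limits (rad/s): [2.22, 2.22, 2.79, 3.14, 3.14, 3.14].

## Interface

Orientations are given as [roll, pitch, yaw] about the fixed x, y, z axes, in that order (R = Rz(yaw) Ry(pitch) Rx(roll)).
In Python, from cell import env, eyes gives the robot as it stands.
- The arm moves only by the shell command python3 -m inch 'ROWS'. ROWS is JSON, a list of rows, each a list of 3 entries, a list of its own where there are three numbers: the shift along the tool's x, y, z in units of 60 mm (1.0 is 60 mm), then the turn about the tool's z in units of 5 degrees (1.0 is 5 degrees), then the closure, from -1 (fully open) to 1 (shut). In form: [[[tx, ty, tz], turn, claw], ...]. A call has exactly 10 rows; each row shifts and turns the commanded pose from where the row before left it, along the tool's axes as they then stand; what a row does not reach is not made up. A row lasts 1/8 s, in which the tool goes at most 62.5 mm and 10.7 degrees, less where a joint would pass 70% of its speed; a pose out of reach is approached as far as the arm can. A call is refused whole if a number of a shift passes 1 or a number of a turn 1, either way. A call with a gripper value outside its range is refused whole. The fingers move at their own pace and stop on an object; the grip force is fixed at half the most. Time passes only in rows, so rows that do not move let the fingers close, or fill a call up. It gives the time, the measured TCP pose, the force, the opening and the grip force at its end, in the units of the state.
- env.state(): the state, without advancing time (a new reading comes with each control period).
- eyes.read_camera(name): name is "scene" or "top"; returns a dict with "pixels" (400x640x3 uint8, red, green, blue), "fx", "fy", "cx", "cy" (pixels), "extrinsics" (4x4, takes a point from world to camera coordinates). Camera axes: x right, y down, z forward; pixel columns grow to the right and rows downward; lengths in mm; the calibration is good to about 2 mm. A picture is of the moment at which its call begins. There is no depth.
- env.job_done(): hands the job in; it is judged then, once.
Trained networks look in a picture, given as the dict that the camera call returned (one of the last four; its "shot" number tells which), for a name from the list of things; names that differ only in an ending like _2 or _b are one class to them, and where a whole thing is asked for, a point or a joint stands for the part that bears it (a point fixed in the world has none). Each returns a list of dicts, best first, with "score" (0 to 1); they miss things now and then, are a little off and sometimes report something else, mostly with a low value. They report only what shows in the picture. A call takes as long as a camera call. They do not tell look-alikes from the thing itself.
- eyes.boxes_of(name, picture): "centre" ([row, column] in pixels, amid what is visible of it).
- eyes.cut_out(name, picture): "mask" (400x640 bool, what is visible of it) and "centre" ([row, column] in pixels, amid what is visible of it).
- eyes.spot_point(name, picture): "centre" ([row, column] in pixels: a listed point, or the origin of a listed thing).
The state is a dict: "t": time; "joints": joint angles; "qvel": joint speeds; "tau": joint torques, N m; "eef_pos": TCP position; "tcp_rot": TCP orientation; "ft_force": force on the tool from outside, world axes, zero at the start; "moment": the same for the moment, N m; "opening": opening from 0.0 (shut) to 1.0 (fully open); "grip_force": force on a finger pad.
Only numpy, scipy, OpenCV 4.12 (cv2) and the standard library are available. Lean on these libraries where they do the work, as an engineer would, in place of code of your own. Each camera call takes 0.05 s, during which the arm holds its last target. There are 200 camera calls.

## Task

The three stamps at this book-processing desk have been left on each other's ink pads: move each one back to the pad of its own shape - round, square and oblong - standing upright in the middle of the felt, the square and the oblong stamp lined up with the sides of their pads. The faces are wet with ink, so park a stamp in the empty steel tray to free a pad, and never set one on the bare desk. Set the stamps down gently, do not knock any over, and leave the tape roll, the marker and the stapler where they are.

Things in the scene. Friction and masses are not known exactly. Their poses are not given: they have to be found in the camera images.
- round_stamp: Wooden hand stamp with a ROUND face. Block 44 mm in diameter. Black rubber face, light wood block up to 15 mm above the face, then a darker upright handle to 82 mm: round, 24 mm thick, with a 26 mm ball-shaped end. Grip it 35 to 70 mm above the face. 70 to 160 g. Origin: centre of the underside (inked face); z up.
- square_stamp: Wooden hand stamp with a SQUARE face. Block 42 x 42 mm. Black rubber face, light wood block up to 15 mm above the face, then a darker upright handle to 82 mm: a bar 26 mm along x, 20 mm along y (grip across y). Grip it 35 to 70 mm above the face. 70 to 160 g. Origin: centre of the underside (inked face); z up.
- oblong_stamp: Wooden hand stamp with a long OBLONG face. Block 22 mm along x, 80 mm along y. Black rubber face, light wood block up to 15 mm above the face, then a darker upright handle to 82 mm: a bar 18 mm along x (grip across x), 50 mm along y. Grip it 35 to 70 mm above the face. 70 to 160 g. Origin: centre of the underside (inked face); z up.
- round_pad: ROUND ink pad: grey case 96 mm in diameter, 15 mm high; dark blue felt 78 mm in diameter, its top 16 mm above the desk. Lid of the same outline, 6 mm high, folded open flat on the desk on the +x side, its middle 102 mm from the origin. Fixed. Origin: centre of the case's underside (lid not counted), on the desk; z up.
- square_pad: SQUARE ink pad: grey case 92 x 92 mm, 15 mm high; dark blue felt 74 x 74 mm, its top 16 mm above the desk. x and y along its sides. Lid of the same outline, 6 mm high, folded open flat on the desk on the +x side, its middle 98 mm from the origin. Fixed. Origin: centre of the case's underside (lid not counted), on the desk; z up.
- oblong_pad: OBLONG ink pad: grey case 70 mm along x, 130 mm along y, 15 mm high; dark blue felt 54 mm along x, 112 mm along y, its top 16 mm above the desk. Lid of the same outline, 6 mm high, folded open flat on the desk on the +x side, its middle 76 mm from the origin. Fixed. Origin: centre of the case's underside (lid not counted), on the desk; z up.
- rest_tray: Shallow empty steel tray, 110 mm along x, 130 mm along y, its floor 8 mm above the desk and its 2 mm thick rim 14 mm above the desk; a wet stamp may stand in it. Fixed to the desk. Origin: centre of its underside, on the desk; z up.
- tape_roll: Bystander: yellow roll of tape lying flat, outside diameter 96 mm, inside 76 mm, 24 mm high, loose. Origin: centre of the underside.
- marker: Bystander: black marker pen lying on the desk, 126 mm long along x, 19 mm thick, loose. Origin: under its middle, on the desk.
- stapler: Bystander: black and grey desk stapler, 135 mm along x, 36 mm wide, 54 mm high, loose. Origin: centre of the underside.
Things that resemble listed ones, but are neither listed nor needed, are in the scene too. Leave any blue or purple look-alike of the oblong_stamp alone.

How it is judged:
By the outcome, as a careful person would: the job done as asked, in the order asked, and still so for the second after the job is handed in, with the robot touching nothing.
It also fails if it takes over 112 s, if anything falls off the work surface, if the arm or the gripper's body presses on something with over 40 N, if the wrist force passes 120 N, or if a joint passes its speed limit or range.

## Working session

There is one attempt and no reset: what is moved stays moved. The work goes in short steps, Python scripts to look and compute and a shell command to move; the robot and the scene stay as the last step left them, time stands still between calls to the robot, and variables do not carry over. Pictures are saved under pics/ and viewed, at most 14 in all, crops included, and the job is handed in when it is done.

```bash
mkdir -p pics; ls
python3 - <<'E'
from cell import env, eyes
import cv2
s=env.state(); print(s, env.pinch_z)
for n in("top","scene"):
    p=eyes.read_camera(n); cv2.imwrite(f"pics/{n}0.png",p["pixels"][:,:,::-1])
    print(n,p["fx"],p["fy"],p["cx"],p["cy"],p["extrinsics"])
E
```

```text
pics
{'t': 0.0, 'joints': array([-1.23656130e+00,  4.91547972e-01,  1.55946525e+00,  3.26179067e-06,
        1.09173674e+00, -1.05619953e-01]), 'qvel': array([-2.18489451e-03, -1.46159128e-03,  8.19164716e-04,  3.29795190e-04,
       -2.88077003e-05, -3.72109430e-04]), 'tau': array([-3.03464381e-03, -6.12659097e+01, -2.58181930e+01,  6.91493112e-02,
        4.82943049e-02, -5.24319182e-05]), 'eef_pos': array([ 266.05373564, -565.25484569,  214.06351894]), 'tcp_rot': array([-3.14044210e+00, -1.24884747e-04,  4.39853400e-01]), 'ft_force': array([0.00747714, 0.18169353, 0.25592861]), 'moment': array([ 0.00066633, -0.00184189,  0.00271368]), 'grip_force': 0.0, 'opening': 1.0014835106598654} -18.8
top 429.74693684864496 429.74693684864496 315.82830545611444 193.08713884712208 [[ 1.42327481e-02 -9.99897862e-01  1.30151534e-03  4.37882084e+00]
 [-9.84780989e-01 -1.42430368e-02 -1.73215299e-01  4.73092787e+02]
 [ 1.73216144e-01  1.18362214e-03 -9.84883123e-01  1.22065434e+03]
 [ 0.00000000e+00  0.00000000e+00  0.00000000e+00  1.00000000e+00]]
scene 377.94803674220174 377.94803674220174 317.6838886555888 193.63692176992558 [[ 7.48163838e-01  6.63397267e-01 -1.24473751e-02 -3.74392723e+02]
 [ 4.46588926e-01 -5.17349635e-01 -7.30005264e-01 -1.52338505e+02]
 [-4.90723143e-01  5.40604681e-01 -6.83328162e-01  1.12084332e+03]
 [ 0.00000000e+00  0.00000000e+00  0.00000000e+00  1.00000000e+00]]
```

View pics/top0.png

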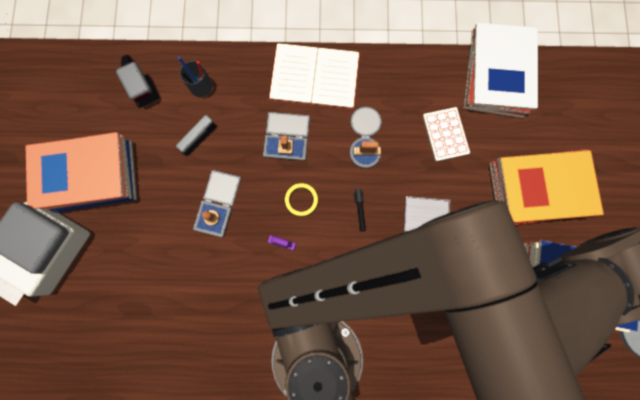

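View pics/scene0.png

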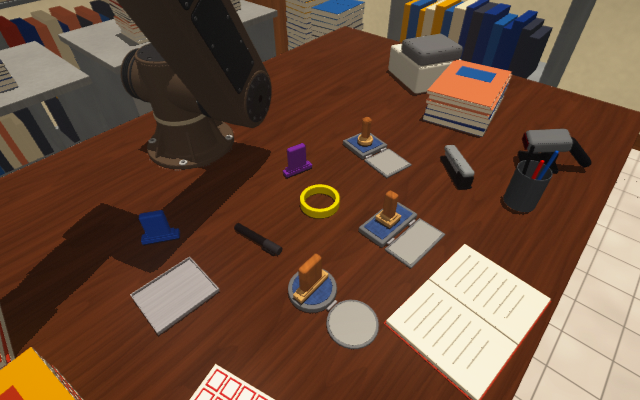

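Top view: the oblong pad is at (212,218), the square pad at (286,147) and the round pad at (366,150) with the oblong stamp on it. The tray is at (427,213), partly hidden by the arm. The look-alikes are purple at (281,242) and, in the scene view, blue at (158,228). I'll zoom in to tell the other two stamps apart.

```bash
cat > h.py <<'E'
import numpy as np, cv2
from cell import env, eyes
def proj(p,P):
    P=np.atleast_2d(np.asarray(P,float)); E=p["extrinsics"]; c=P@E[:3,:3].T+E[:3,3]
    return np.c_[p["fx"]*c[:,0]/c[:,2]+p["cx"], p["fy"]*c[:,1]/c[:,2]+p["cy"]]
def unproj(p,uv,z):
    E=p["extrinsics"]; uv=np.atleast_2d(np.asarray(uv,float))
    d=np.c_[(uv[:,0]-p["cx"])/p["fx"],(uv[:,1]-p["cy"])/p["fy"],np.ones(len(uv))]@E[:3,:3]
    o=-E[:3,:3].T@E[:3,3]; return o+d*((z-o[2])/d[:,2])[:,None]
E
python3 - <<'E'
from h import *
t=eyes.read_camera("top"); s=eyes.read_camera("scene")
def crop(p,u,v,r=35): return cv2.resize(p["pixels"][v-r:v+r,u-r:u+r,::-1],(265,265),interpolation=cv2.INTER_CUBIC)
m=np.vstack([np.hstack([crop(t,212,212),crop(t,286,140),crop(t,366,140)]),np.hstack([crop(s,370,140,40),crop(s,395,222,40),crop(s,318,285,45)])])
cv2.imwrite("pics/crops.png",m)
for p,nm in((t,"top"),(s,"scene")):
  for n in "round_stamp square_stamp oblong_stamp round_pad square_pad oblong_pad rest_tray".split():
    for f in (eyes.spot_point,):
      print(nm,n,[(np.round(d["centre"]),round(d["score"],2),unproj(p,[d["centre"][::-1]],24 if "stamp" not in n else 16)[0].round() if 0 else unproj(p,[d["centre"][::-1]],16 if "stamp" in n else 0)[0].round()) for d in f(n,p)])
E
```

```text
top round_stamp [(array([220., 209.]), 0.52, array([390., 326.,  16.]))]
top square_stamp [(array([145., 286.]), 0.65, array([624., 104.,  16.]))]
top oblong_stamp [(array([149., 364.]), 0.52, array([ 616., -135.,   16.])), (array([242., 282.]), 0.52, array([329., 107.,  16.]))]
top round_pad [(array([156., 365.]), 0.77, array([ 598., -138.,    0.])), (array([149., 367.]), 0.23, array([ 622., -144.,    0.]))]
top square_pad [(array([220., 215.]), 0.59, array([392., 313.,   0.]))]
top oblong_pad [(array([145., 286.]), 0.75, array([629., 106.,   0.]))]
top rest_tray [(array([220., 428.]), 0.87, array([ 404., -328.,    0.])), (array([155., 364.]), 0.73, array([ 602., -135.,    0.])), (array([148., 286.]), 0.2, array([621., 105.,   0.])), (array([146., 286.]), 0.16, array([626., 105.,   0.]))]
scene round_stamp [(array([145., 367.]), 0.77, array([415., 307.,  16.]))]
scene square_stamp [(array([218., 385.]), 0.58, array([614., 103.,  16.]))]
scene oblong_stamp [(array([287., 312.]), 0.86, array([ 611., -141.,   16.])), (array([237., 162.]), 0.58, array([ 276., -264.,   16.])), (array([171., 295.]), 0.58, array([340.,  90.,  16.]))]
scene round_pad [(array([289., 310.]), 0.68, array([ 604., -138.,    0.]))]
scene square_pad [(array([147., 364.]), 0.92, array([400., 314.,  -0.])), (array([291., 309.]), 0.58, array([ 604., -143.,    0.]))]
scene oblong_pad [(array([224., 390.]), 0.81, array([626., 111.,   0.]))]
scene rest_tray [(array([294., 177.]), 0.88, array([ 414., -321.,    0.]))]
```

View pics/crops.png

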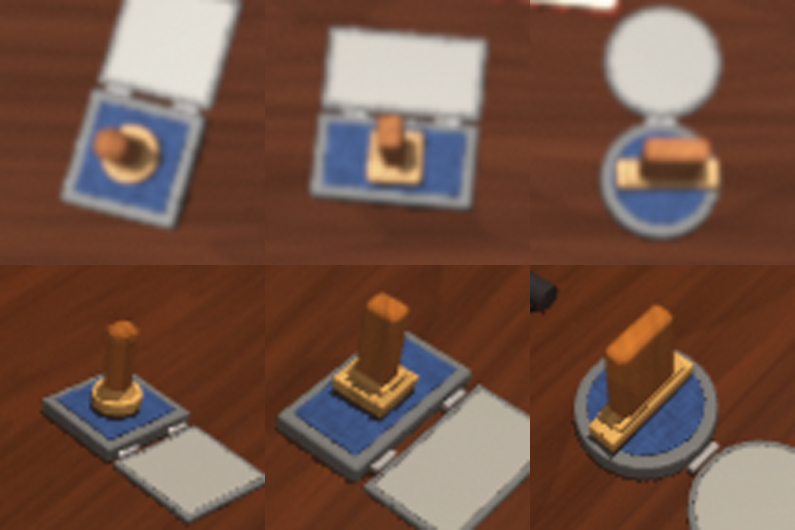

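Round stamp is on the square pad, square stamp on the oblong pad, oblong stamp on the round pad. I'll fit the models to the visible blue felt in both cameras.

```bash
cat >> h.py <<'E'
from scipy.optimize import minimize
def rect(a,b): return np.array([[-a,-b],[a,-b],[a,b],[-a,b]])/2.
def circ(d): t=np.linspace(0,2*np.pi,40,endpoint=False); return np.c_[np.cos(t),np.sin(t)]*d/2
FELT=dict(round=circ(78),square=rect(74,74),oblong=rect(54,112),tray=rect(110,130))
STAMP=dict(round=[(circ(44),0,15),(circ(24),15,80)],square=[(rect(42,42),0,15),(rect(26,20),15,82)],oblong=[(rect(22,80),0,15),(rect(18,50),15,82)])
S=4
def place(o,q,z):
    c,s=np.cos(q[2]),np.sin(q[2]); return np.c_[o@np.array([[c,s],[-s,c]])+q[:2],np.full(len(o),z)]
def fill(p,pts,roi,img,val):
    uv=proj(p,pts); uv=(uv-roi[:2]+.5)*S-.5
    cv2.fillPoly(img,[np.round(cv2.convexHull(uv.astype(np.float32))*16).astype(np.int32)],val,shift=4)
def fit(pics,pad,stamp,q0,s0,base=16,fixpad=None):
    """blue felt visible = felt minus stamp"""
    data=[]
    for p in pics:
        c=proj(p,[[q0[0],q0[1],16]])[0].astype(int); roi=np.array([c[0]-45,c[1]-42,90,75]); x,y,w,h=roi
        im=p["pixels"][y:y+h,x:x+w].astype(float); b=np.clip((im[:,:,2]-im[:,:,0]-5)/40,0,1); data.append((p,roi,b))
    def pred(v,p,roi):
        img=np.zeros((roi[3]*S,roi[2]*S),np.float32)
        fill(p,place(FELT[pad],v[:3],16),roi,img,1)
        for o,a,z in (STAMP[stamp] if stamp else []): fill(p,np.r_[place(o,v[3:],base+a),place(o,v[3:],base+z)],roi,img,0)
        return cv2.resize(img,(roi[2],roi[3]),interpolation=cv2.INTER_AREA)
    def loss(u):
        v=np.array(u)*np.tile([1,1,.03],len(u)//3); return sum(np.abs(pred(v,p,r)-b).sum() for p,r,b in data)
    v0=np.r_[q0,s0] if stamp else np.array(q0,float)
    u=v0/np.tile([1,1,.03],len(v0)//3)
    for k in (6,3,1.5):
        sim=np.vstack([u]+[u+k*e for e in np.eye(len(u))]); r=minimize(loss,u,method="Nelder-Mead",options=dict(initial_simplex=sim,maxiter=500)); u=r.x
    return u*np.tile([1,1,.03],len(u)//3), r.fun, [b.sum() for *_,b in data]
E
cat > f.py <<'E'
from h import *
t=eyes.read_camera("top"); s=eyes.read_camera("scene")
J=[("square","round",[396,315,-.25],[398,318,0]),("oblong","square",[625,107,0],[620,105,0]),("round","oblong",[605,-138,0],[612,-140,0])]
vis=[t["pixels"][:,:,::-1].copy(),s["pixels"][:,:,::-1].copy()]
for pad,st,q,s0 in J:
    for pics in ([t,s],[t],[s]):
        v,f,b=fit(pics,pad,st,q,s0); print(pad,st,len(pics),v.round(2),round(f,1),np.round(b))
        if len(pics)==2:
            for im,p in zip(vis,(t,s)):
                cv2.polylines(im,[proj(p,place(FELT[pad],v[:3],16)).round().astype(int)],True,(0,255,0))
                for o,a,z in STAMP[st]: cv2.polylines(im,[proj(p,place(o,v[3:],16+z)).round().astype(int)],True,(255,0,255))
# lids -> +x direction of each pad, grey blobs
a=cv2.resize(vis[0][100:245,185:405],None,fx=3.5,fy=3.5,interpolation=cv2.INTER_NEAREST); cv2.imwrite("pics/fit.png",a)
b=cv2.resize(vis[1][110:330,270:460],None,fx=2.7,fy=2.7,interpolation=cv2.INTER_NEAREST); cv2.imwrite("pics/fit2.png",b)
E
python3 f.py
```

```text
square round 2 [ 3.9779e+02  3.1948e+02 -2.3000e-01  3.9940e+02  3.1834e+02 -3.0000e-02] 74.6 [385. 207.]
square round 1 [ 3.9785e+02  3.1968e+02 -2.3000e-01  3.9884e+02  3.1863e+02 -1.0000e-01] 31.8 [385.]
square round 1 [ 3.9911e+02  3.1677e+02 -2.3000e-01  4.0025e+02  3.1581e+02  2.0000e-02] 13.0 [207.]
oblong square 2 [ 6.2120e+02  1.0707e+02 -7.0000e-02  6.1953e+02  1.0477e+02 -2.0000e-02] 91.3 [391. 469.]
oblong square 1 [ 6.2056e+02  1.0821e+02 -7.0000e-02  6.1966e+02  1.0722e+02  1.0000e-02] 34.8 [391.]
oblong square 1 [ 6.2180e+02  1.0612e+02 -8.0000e-02  6.1973e+02  1.0413e+02 -3.0000e-02] 25.5 [469.]
round oblong 2 [ 6.0886e+02 -1.3900e+02  2.3000e-01  6.0887e+02 -1.4020e+02  2.0000e-02] 50.2 [195. 447.]
round oblong 1 [ 6.0811e+02 -1.3716e+02  1.8000e-01  6.0904e+02 -1.3983e+02 -0.0000e+00] 19.2 [195.]
round oblong 1 [ 6.0907e+02 -1.3928e+02  8.0000e-02  6.0872e+02 -1.3996e+02  2.0000e-02] 16.9 [447.]
```

View pics/fit.png

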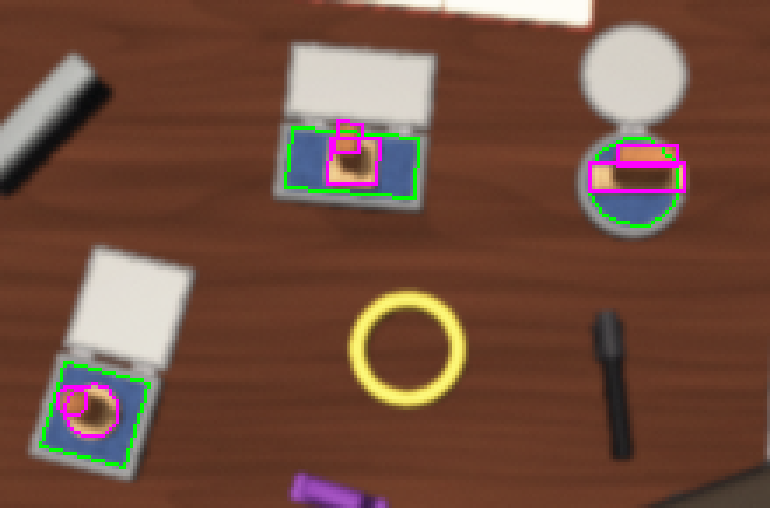

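Run:
```python
from h import *
s=eyes.read_camera("scene"); t=eyes.read_camera("top")
for p in(s,t):
    for d in eyes.cut_out("rest_tray",p)[:1]:
        h=cv2.findContours(d["mask"].astype(np.uint8),0,2)[0]; c=max(h,key=cv2.contourArea)
        r=cv2.boxPoints(cv2.minAreaRect(unproj(p,c[:,0,:].astype(float),10)[:,:2].astype(np.float32))); print(r.round(), r.mean(0))
```

```text
[[ 350. -384.]
 [ 469. -393.]
 [ 479. -260.]
 [ 359. -251.]] [ 414.21405 -322.0107 ]
```

Fits agree with the images and with both cameras to about 2 mm. The tray is at about (414,-322). The plan is oblong to tray, round to round pad, square to square pad, then oblong to oblong pad.

```bash
cat > go.py <<'E'
import sys
from h import *
x,y,z,psi=map(float,sys.argv[1:5]); s=env.state(); P=s["eef_pos"]; a=s["tcp_rot"][2]
d=np.array([x,y,z])-P; c,n=np.cos(a),np.sin(a)
print("t",round(s["t"],2),"pos",P.round(1),"rot",np.degrees(s["tcp_rot"]).round(2),"j",s["joints"].round(2),"F",s["ft_force"].round(1),"open",round(s["opening"]*95,1),"grip",round(s["grip_force"],1))
print("units",np.round([(c*d[0]+n*d[1])/60,(n*d[0]-c*d[1])/60,-d[2]/60],3),"turn",round(-((psi-np.degrees(a)+180)%360-180)/5,3))
E
R='[[0.7,-0.34,0.07],0,-1]'
python3 -m inch '[[[0.4,-0.2,0.04],0,-1],[[0.7,-0.34,0.07],0,-1],[[0.7,-0.34,0.07],0,-1],[[0.7,-0.34,0.07],0,-1],[[0.7,-0.34,0.07],0,-1],[[0.7,-0.34,0.07],0,-1],[[0.7,-0.34,0.07],0,-1],[[0.7,-0.34,0.07],0,-1],[[0.7,-0.34,0.07],0,-1],[[0.7,-0.34,0.07],0,-1]]'
python3 -m inch '[[[0.7,-0.34,0.07],0,-1],[[0.5,-0.2,0],0,-1],[[0.25,-0.15,0],0,-1],[[0,0,0],-1,-1],[[0,0,0],-1,-1],[[0,0,0],-1,-1],[[0,0,0],-1,-1],[[0,0,0],-1,-1],[[0,0,0],-1,-1],[[0,0,0],-1,-1]]'
python3 -m inch '[[[0,0,0],-1,-1],[[0,0,0],-1,-1],[[0,0,0],-1,-1],[[0,0,0],-1,-1],[[0,0,0],-1,-1],[[0,0,0],-1,-1],[[0,0,0],-0.2,-1],[[0,0,0],0,-1],[[0,0,0],0,-1],[[0,0,0],0,-1]]'
python3 go.py 608.9 -140.1 39 91
```

```text
t: 2.45
eef_pos: [547.3, -214.8, 174.4]
tcp_rot: [-3.142, -0.0, 0.44]
ft_force: [-0.4, -0.2, -0.6]
opening: 0.999
grip_force: 0.0
t: 3.7
eef_pos: [607.1, -142.7, 170.3]
tcp_rot: [-3.141, 0.0, 1.053]
ft_force: [-0.1, 0.9, -0.2]
opening: 1.001
grip_force: 0.0
t: 4.95
eef_pos: [607.7, -142.9, 170.2]
tcp_rot: [3.142, 0.0, 1.591]
ft_force: [-0.8, -0.4, 0.5]
opening: 0.996
grip_force: 0.0
t 4.95 pos [ 607.7 -142.9  170.2] rot [1.800e+02 1.000e-02 9.116e+01] j [-0.34  0.53  1.61 -0.    1.   -0.36] F [-0.8 -0.4  0.5] open 94.6 grip 0.0
units [0.046 0.022 2.187] turn 0.033
```

```bash
python3 -m inch '[[[0.046,0.022,0.3],0,-1],[[0,0,0.35],0,-1],[[0,0,0.35],0,-1],[[0,0,0.35],0,-1],[[0,0,0.3],0,-1],[[0,0,0.25],0,-1],[[0,0,0.2],0,-1],[[0,0,0.087],0,-1],[[0,0,0],0,-1],[[0,0,0],0,-0.2]]'
python3 -m inch '[[[0,0,0],0,0],[[0,0,0],0,0.2],[[0,0,0],0,0.4],[[0,0,0],0,0.5],[[0,0,0],0,0.6],[[0,0,0],0,0.7],[[0,0,0],0,0.8],[[0,0,0],0,0.9],[[0,0,0],0,1],[[0,0,0],0,1]]'
python3 go.py 608.9 -140.1 39 91
```

```text
t: 6.2
eef_pos: [609.2, -140.2, 39.6]
tcp_rot: [3.141, 0.0, 1.592]
ft_force: [0.1, -0.2, -0.2]
opening: 0.943
grip_force: 0.0
t: 7.45
eef_pos: [609.0, -140.1, 39.0]
tcp_rot: [3.142, 0.0, 1.592]
ft_force: [-0.4, -0.4, 0.4]
opening: 0.188
grip_force: 30.0
t 7.45 pos [ 609.  -140.1   39. ] rot [1.80e+02 1.00e-02 9.12e+01] j [-0.33  0.7   1.71 -0.    0.73 -0.35] F [-0.4 -0.4  0.4] open 17.8 grip 30.0
units [ 0.    -0.001  0.   ] turn 0.039
```

```bash
python3 -m inch '[[[0,0,-0.1],0,1],[[0,0,-0.2],0,1],[[0,0,-0.4],0,1],[[0,0,-0.5],0,1],[[0,0,-0.4],0,1],[[0,0,-0.2],0,1],[[0,0,-0.1],0,1],[[-0.15,-0.2,0],0,1],[[-0.35,-0.4,0],0,1],[[-0.45,-0.5,0],0,1]]'
python3 -m inch '[[[-0.5,-0.55,0],0,1],[[-0.5,-0.55,0],0,1],[[-0.45,-0.5,0],0,1],[[-0.3,-0.35,0],0,1],[[-0.2,-0.2,0],0,1],[[-0.065,-0.06,0],0,1],[[0,0,0],0.5,1],[[0,0,0],0.5,1],[[0,0,0],0,1],[[0,0,0],0,1]]'
python3 go.py 414 -322 31.5 86.2
```

```text
t: 8.7
eef_pos: [542.5, -198.9, 151.9]
tcp_rot: [-3.14, -0.001, 1.593]
ft_force: [0.3, -0.7, -1.6]
opening: 0.187
grip_force: 30.0
t: 9.95
eef_pos: [414.4, -321.8, 152.9]
tcp_rot: [-3.141, -0.0, 1.506]
ft_force: [-0.3, -0.2, -1.8]
opening: 0.189
grip_force: 30.0
t 9.95 pos [ 414.4 -321.8  152.9] rot [-1.7999e+02 -1.0000e-02  8.6290e+01] j [-0.79  0.43  1.87  0.    0.84 -0.72] F [-0.3 -0.2 -1.8] open 17.9 grip 30.0
units [-0.004 -0.006  2.023] turn 0.017
```

Run:
```python
from h import *
s=eyes.read_camera("scene"); t=eyes.read_camera("top")
q=(414,-322,-.075)
o=[]
for p in (t,s):
    im=p["pixels"][:,:,::-1].copy(); cv2.polylines(im,[proj(p,place(FELT["tray"],q,14)).round().astype(int)],True,(0,255,0)); u,v=proj(p,[[q[0],q[1],14]])[0].astype(int); u=max(u,66)
    o.append(cv2.resize(im[v-70:v+70,u-66:u+66],(396,420)))
cv2.imwrite("pics/tray.png",np.hstack(o))
```

```text
(no output)
```

View pics/tray.png

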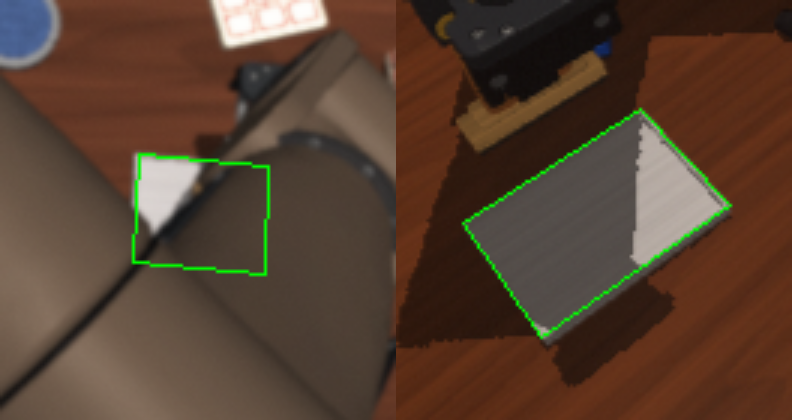

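The overlay fits the tray (its outline matches in the scene crop), and the stamp hangs straight above it. Lowering now.

```bash
python3 -m inch '[[[0,0,0.2],0,1],[[0,0,0.4],0,1],[[0,0,0.4],0,1],[[0,0,0.35],0,1],[[0,0,0.3],0,1],[[0,0,0.2],0,1],[[0,0,0.1],0,1],[[0,0,0.04],0,1],[[0,0,0],0,1],[[0,0,0],0,1]]'
python3 -m inch '[[[0,0,0.008],0,1],[[0,0,0.008],0,1],[[0,0,0.008],0,1],[[0,0,0.008],0,1],[[0,0,0.008],0,1],[[0,0,0],0,1],[[0,0,0],0,1],[[0,0,0],0,1],[[0,0,0],0,1],[[0,0,0],0,1]]'
python3 go.py 414 -322 31 86.2
```

```text
t: 11.3
eef_pos: [414.3, -322.3, 34.1]
tcp_rot: [3.141, 0.001, 1.505]
ft_force: [-0.7, -0.3, -1.2]
opening: 0.188
grip_force: 30.0
t: 12.55
eef_pos: [414.1, -322.1, 31.2]
tcp_rot: [3.142, 0.0, 1.504]
ft_force: [0.2, 0.6, -1.9]
opening: 0.188
grip_force: 30.0
t 12.55 pos [ 414.1 -322.1   31.2] rot [1.80e+02 1.00e-02 8.62e+01] j [-0.79  0.62  1.97 -0.    0.56 -0.72] F [ 0.2  0.6 -1.9] open 17.9 grip 30.0
units [ 0.002 -0.002  0.004] turn 0.0
```

```bash
python3 -m inch '[[[0,0,0.005],0,1],[[0,0,0.005],0,1],[[0,0,0],0,1],[[0,0,0],0,1],[[0,0,0],0,1],[[0,0,0],0,1],[[0,0,0],0,1],[[0,0,0],0,1],[[0,0,0],0,1],[[0,0,0],0,1]]' | grep -E "eef|ft"
```

```text
eef_pos: [414.1, -322.2, 31.0]
ft_force: [-1.2, 2.0, 4.7]
```

```bash
python3 -m inch '[[[0,0,0],0,0.6],[[0,0,0],0,0.4],[[0,0,0],0,0.1],[[0,0,0],0,-0.2],[[0,0,0],0,-0.2],[[0,0,0],0,-0.2],[[0,0,-0.1],0,-0.2],[[0,0,-0.3],0,-0.2],[[0,0,-0.5],0,-0.5],[[0,0,-0.5],0,-0.5]]'
python3 -m inch '[[[0,0,-0.4],0,-1],[[0,0,-0.35],0,-1],[[0.4,0.1,0],0,-1],[[0.6,0.15,0],0,-1],[[0.7,0.18,0],0,-1],[[0.8,0.2,0],0,-1],[[0.8,0.2,0],0,-1],[[0.8,0.2,0],0,-1],[[0.7,0.2,0],0,-1],[[0.67,0.18,0],0,-1]]'
python3 -m inch '[[[0.7,-0.32,0],0,-1],[[0.7,-0.32,0],0,-1],[[0.7,-0.32,0],0,-1],[[0.7,-0.32,0],0,-1],[[0.7,-0.32,0],0,-1],[[0.6,-0.28,0],0,-1],[[0.5,-0.22,0],0,-1],[[0.35,-0.16,0],0,-1],[[0.2,-0.1,0],0,-1],[[0,0,0],0,-1]]'
python3 go.py 399.5 318 47 86.2
python3 - <<'E'
from h import *
p=eyes.read_camera("scene"); u,v=proj(p,[[414,-322,40]])[0].astype(int)
cv2.imwrite("pics/tray2.png",cv2.resize(p["pixels"][v-60:v+60,u-70:u+70,::-1],(420,360)))
E
```

```text
t: 15.05
eef_pos: [414.0, -322.0, 115.8]
tcp_rot: [-3.142, 0.0, 1.504]
ft_force: [1.0, -0.8, 0.1]
opening: 0.728
grip_force: 0.0
t: 16.3
eef_pos: [520.6, 1.3, 160.1]
tcp_rot: [3.141, 0.0, 1.505]
ft_force: [0.5, -0.4, 0.0]
opening: 1.0
grip_force: 0.0
t: 17.55
eef_pos: [399.3, 317.7, 159.7]
tcp_rot: [3.141, 0.0, 1.505]
ft_force: [1.1, -0.5, -0.9]
opening: 1.0
grip_force: 0.0
t 17.55 pos [399.3 317.7 159.7] rot [179.99   0.    86.26] j [ 0.54  0.4   1.9  -0.    0.84  0.61] F [ 1.1 -0.5 -0.9] open 95.0 grip 0.0
units [0.005 0.004 1.879] turn 0.012
```

View pics/tray2.png

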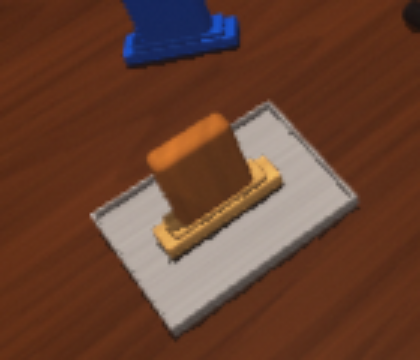

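The oblong stamp stands upright in the tray. Next is the round stamp.

```bash
python3 -m inch '[[[0.005,0.004,0.2],0,-1],[[0,0,0.35],0,-1],[[0,0,0.35],0,-1],[[0,0,0.35],0,-1],[[0,0,0.3],0,-1],[[0,0,0.2],0,-1],[[0,0,0.13],0,-1],[[0,0,0],0,-0.5],[[0,0,0],0,0],[[0,0,0],0,0.1]]'
python3 -m inch '[[[0,0,0],0,0.2],[[0,0,0],0,0.3],[[0,0,0],0,0.4],[[0,0,0],0,0.5],[[0,0,0],0,0.6],[[0,0,0],0,0.7],[[0,0,0],0,0.8],[[0,0,0],0,1],[[0,0,0],0,1],[[0,0,0],0,1]]'
python3 go.py 608.5 -139 160 86.2
```

```text
t: 18.85
eef_pos: [399.9, 317.9, 47.2]
tcp_rot: [3.141, -0.0, 1.505]
ft_force: [0.7, 0.5, -0.1]
opening: 0.743
grip_force: 0.0
t: 20.1
eef_pos: [399.7, 317.7, 46.7]
tcp_rot: [3.142, 0.0, 1.504]
ft_force: [0.9, 0.4, -1.0]
opening: 0.252
grip_force: 30.0
t 20.1 pos [399.7 317.7  46.7] rot [1.80e+02 1.00e-02 8.62e+01] j [ 0.54  0.58  1.99 -0.    0.57  0.61] F [ 0.9  0.4 -1. ] open 23.9 grip 30.0
units [-7.365  3.976 -1.888] turn -0.0
```

```bash
python3 -m inch '[[[0,0,-0.1],0,1],[[0,0,-0.2],0,1],[[0,0,-0.4],0,1],[[0,0,-0.45],0,1],[[0,0,-0.4],0,1],[[0,0,-0.24],0,1],[[0,0,-0.1],0,1],[[-0.2,0.1,0],0,1],[[-0.4,0.2,0],0,1],[[-0.6,0.33,0],0,1]]'
python3 -m inch '[[[-0.75,0.4,0],0,1],[[-0.75,0.4,0],0,1],[[-0.75,0.4,0],0,1],[[-0.75,0.4,0],0,1],[[-0.75,0.4,0],0,1],[[-0.75,0.4,0],0,1],[[-0.65,0.37,0],0,1],[[-0.5,0.3,0],0,1],[[-0.35,0.2,0],0,1],[[-0.165,0.076,0],0,1]]'
python3 go.py 608.5 -139 48 86.2
python3 - <<'E'
from h import *
import time
t=eyes.read_camera("top"); s=eyes.read_camera("scene"); S_=env.state()["eef_pos"]
# felt only fit on scene (round pad may be shaded); hanging stamp model
b=S_[2]-31
for pics in([t,s],[t],[s]):
    v,f,bb=fit(pics,"round","round",[608.5,-139,0],[S_[0],S_[1],0],base=b); print(v.round(1),round(f,1),np.round(bb))
m=[]
for p in(t,s):
    u,w=proj(p,[[608,-139,60]])[0].astype(int); m.append(cv2.resize(p["pixels"][w-50:w+50,u-50:u+50,::-1],(390,390)))
cv2.imwrite("pics/r.png",np.hstack(m))
E
```

```text
t: 21.35
eef_pos: [432.6, 242.3, 159.3]
tcp_rot: [-3.14, 0.001, 1.506]
ft_force: [0.7, 0.4, -1.2]
opening: 0.245
grip_force: 30.0
t: 22.6
eef_pos: [608.4, -140.2, 159.4]
tcp_rot: [-3.14, -0.0, 1.504]
ft_force: [-0.0, 0.0, -0.9]
opening: 0.243
grip_force: 30.0
t 22.6 pos [ 608.4 -140.2  159.4] rot [-1.7994e+02 -1.0000e-02  8.6140e+01] j [-0.33  0.55  1.62 -0.    0.98 -0.26] F [-0.   0.  -0.9] open 23.1 grip 30.0
units [1.900e-02 1.000e-03 1.857e+00] turn -0.011
[ 6.092e+02 -1.386e+02  2.000e-01  5.733e+02 -1.202e+02  1.000e-01] 638.1 [  0. 701.]
[ 6.217e+02 -1.399e+02  1.000e-01  5.773e+02 -1.225e+02  2.000e-01] 239.4 [0.]
[ 6.089e+02 -1.387e+02  1.000e-01  6.091e+02 -1.361e+02 -1.000e-01] 393.0 [701.]
```

View pics/r.png

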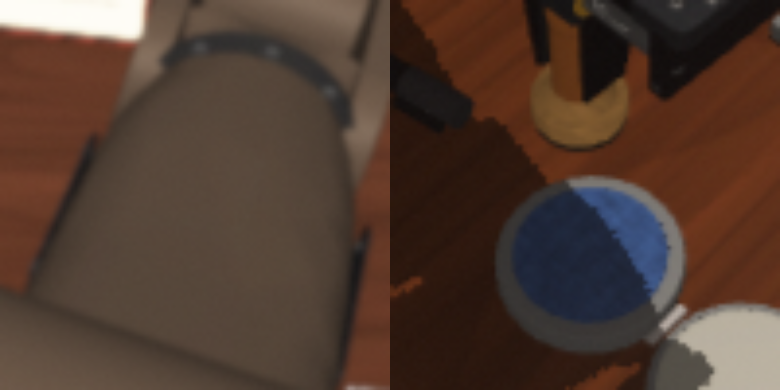

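The stamp hangs upright over the clear round pad, whose felt centre re-fits to (609,-139). Lowering.

```bash
python3 -m inch '[[[0.021,0.006,0.2],0,1],[[0,0,0.4],0,1],[[0,0,0.4],0,1],[[0,0,0.35],0,1],[[0,0,0.25],0,1],[[0,0,0.15],0,1],[[0,0,0.06],0,1],[[0,0,0.03],0,1],[[0,0,0.01],0,1],[[0,0,0],0,1]]' | grep -E "eef|ft"
python3 -m inch '[[[0,0,0.006],0,1],[[0,0,0.006],0,1],[[0,0,0.006],0,1],[[0,0,0],0,1],[[0,0,0],0,1],[[0,0,0],0,1],[[0,0,0],0,1],[[0,0,0],0,1],[[0,0,0],0,1],[[0,0,0],0,1]]' | grep -E "eef|ft"
```

```text
eef_pos: [609.1, -137.9, 49.6]
ft_force: [-0.1, 0.3, -0.8]
eef_pos: [608.9, -137.8, 48.1]
ft_force: [0.1, 0.2, -1.0]
```

```bash
python3 -m inch '[[[-0.016,0,0.006],0,1],[[0,0,0.006],0,1],[[0,0,0.006],0,1],[[0,0,0.005],0,1],[[0,0,0],0,1],[[0,0,0],0,1],[[0,0,0],0,1],[[0,0,0],0,1],[[0,0,0],0,1],[[0,0,0],0,1]]' | grep -E "eef|ft"
```

```text
eef_pos: [608.9, -138.8, 46.8]
ft_force: [0.2, 0.3, -0.4]
```

```bash
python3 -m inch '[[[0,0,0.005],0,1],[[0,0,0.003],0,1],[[0,0,0],0,1],[[0,0,0],0,1],[[0,0,0],0,1],[[0,0,0],0,1],[[0,0,0],0,1],[[0,0,0],0,1],[[0,0,0],0,1],[[0,0,0],0,1]]' | grep -E "eef|ft"
```

```text
eef_pos: [608.9, -138.7, 46.7]
ft_force: [-2.2, 1.6, 4.8]
```

```bash
python3 -m inch '[[[0,0,0],0,0.5],[[0,0,0],0,0.3],[[0,0,0],0,0],[[0,0,0],0,-0.3],[[0,0,0],0,-0.3],[[0,0,0],0,-0.3],[[0,0,-0.1],0,-0.3],[[0,0,-0.3],0,-0.3],[[0,0,-0.5],0,-0.5],[[0,0,-0.5],0,-0.5]]' | grep -E "eef|ft"
python3 -m inch '[[[0,0,-0.3],0,-1],[[0,0,-0.2],0,-1],[[0.3,-0.007,0],0,-1],[[0.6,-0.014,0],0,-1],[[0.7,-0.016,0],0,-1],[[0.75,-0.018,0],0,-1],[[0.75,-0.018,0],0,-1],[[0.6,-0.014,0],0,-1],[[0.3,-0.006,0],0,-1],[[0.07,0,0],-0.65,-1]]' | grep -E "eef|ft"
python3 -m inch '[[[0,0,0],0,-1],[[0,0,0],0,-1],[[0,0,0],0,-1],[[0,0,0],0,-1],[[0,0,0],0,-1],[[0,0,0],0,-1],[[0,0,0],0,-1],[[0,0,0],0,-1],[[0,0,0],0,-1],[[0,0,0],0,-1]]' | grep -E "eef|ft"
python3 go.py 619.5 105 47 89.5
python3 - <<'E'
from h import *
t=eyes.read_camera("top"); s=eyes.read_camera("scene")
v,f,bb=fit([s],"round","round",[609,-139,0],[609,-139,0]); print(v.round(1),round(f,1),np.round(bb))
m=[]
for q in((609,-139,40),(620,105,60)):
    p=s;u,w=proj(p,[q])[0].astype(int); m.append(cv2.resize(p["pixels"][w-45:w+45,u-45:u+45,::-1],(390,390),interpolation=cv2.INTER_CUBIC))
cv2.imwrite("pics/r2.png",np.hstack(m))
E
```

```text
eef_pos: [609.0, -138.7, 132.5]
ft_force: [-0.3, -0.3, -0.3]
eef_pos: [619.0, 106.7, 159.4]
ft_force: [-0.4, -0.4, 0.2]
eef_pos: [619.5, 105.3, 160.3]
ft_force: [0.6, -0.0, 0.8]
t 31.45 pos [619.5 105.3 160.3] rot [180.     0.    89.45] j [ 0.06  0.55  1.61 -0.    0.98  0.07] F [ 0.6 -0.   0.8] open 95.0 grip 0.0
units [-0.005  0.     1.888] turn -0.011
[ 6.090e+02 -1.394e+02 -0.000e+00  6.088e+02 -1.401e+02  2.000e-01] 29.2 [599.]
```

View pics/r2.png

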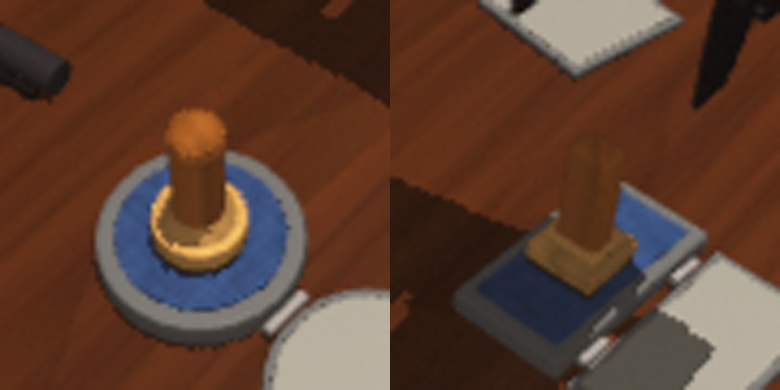

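The round stamp stands upright in the middle of its pad, within about 1 mm. Grasping the square stamp.

```bash
python3 -m inch '[[[-0.005,0,0.2],0,-1],[[0,0,0.35],0,-1],[[0,0,0.35],0,-1],[[0,0,0.35],0,-1],[[0,0,0.3],0,-1],[[0,0,0.2],0,-1],[[0,0,0.138],0,-1],[[0,0,0],0,-0.5],[[0,0,0],0,0],[[0,0,0],0,0.1]]' | grep -E "eef|ft"
python3 -m inch '[[[0,0,0],0,0.2],[[0,0,0],0,0.3],[[0,0,0],0,0.4],[[0,0,0],0,0.5],[[0,0,0],0,0.6],[[0,0,0],0,0.7],[[0,0,0],0,0.8],[[0,0,0],0,1],[[0,0,0],0,1],[[0,0,0],0,1]]' | grep -E "eef|ft"
python3 go.py 398.5 318.5 160 76.8
```

```text
eef_pos: [619.7, 105.0, 47.5]
ft_force: [0.9, -0.1, 0.0]
eef_pos: [619.5, 105.0, 46.9]
ft_force: [0.1, -0.1, 0.0]
t 34.05 pos [619.5 105.   46.9] rot [-1.800e+02  1.000e-02  8.945e+01] j [ 0.06  0.69  1.69 -0.    0.75  0.07] F [ 0.1 -0.1  0. ] open 26.1 grip 30.0
units [ 3.523 -3.717 -1.884] turn 2.53
```

```bash
python3 -m inch '[[[0,0,-0.1],0,1],[[0,0,-0.2],0,1],[[0,0,-0.4],0,1],[[0,0,-0.45],0,1],[[0,0,-0.4],0,1],[[0,0,-0.24],0,1],[[0,0,-0.1],0,1],[[0.15,-0.15,0],0,1],[[0.3,-0.3,0],0,1],[[0.45,-0.45,0],0,1]]' | grep -E "eef|ft"
python3 -m inch '[[[0.5,-0.55,0],0,1],[[0.5,-0.55,0],0,1],[[0.5,-0.55,0],0,1],[[0.45,-0.47,0],0,1],[[0.35,-0.4,0],0,1],[[0.223,-0.2,0],0,1],[[0.1,-0.1,0],0,1],[[0,0,0],0.9,1],[[0,0,0],0.9,1],[[0,0,0],0.73,1]]' | grep -E "eef|ft"
python3 go.py 398.5 318.5 48 76.8
python3 - <<'E'
from h import *
t=eyes.read_camera("top"); s=eyes.read_camera("scene"); S_=env.state()["eef_pos"]
for p in (t,s):
    try:
        for n in ("square","oblong"):
            q=dict(square=[398,318.5,-.23],oblong=[621,107,-.07])[n]
            v,f,bb=fit([p],n,None,q,None); print(n,v.round(3),round(f,1),np.round(bb))
    except Exception as e: print(e)
m=[]
for p in(t,s):
    u,w=proj(p,[[398,318,50]])[0].astype(int); m.append(cv2.resize(p["pixels"][w-50:w+50,u-50:u+50,::-1],(390,390)))
cv2.imwrite("pics/s1.png",np.hstack(m))
E
```

```text
eef_pos: [564.3, 160.6, 159.5]
ft_force: [0.6, 0.7, -1.0]
eef_pos: [398.7, 318.2, 160.1]
ft_force: [0.5, 0.9, -2.0]
t 36.55 pos [398.7 318.2 160.1] rot [1.800e+02 1.000e-02 7.662e+01] j [ 0.54  0.4   1.9  -0.    0.84  0.78] F [ 0.5  0.9 -2. ] open 25.9 grip 30.0
units [ 0.004 -0.004  1.869] turn -0.036
square [ 3.97299e+02  3.17684e+02 -2.86000e-01] 345.4 [283.]
oblong [ 6.20678e+02  1.08167e+02 -7.30000e-02] 14.3 [638.]
square [ 3.99781e+02  3.18055e+02 -2.50000e-01] 144.6 [251.]
oblong [ 6.21984e+02  1.05640e+02 -7.60000e-02] 15.4 [868.]
```

View pics/s1.png

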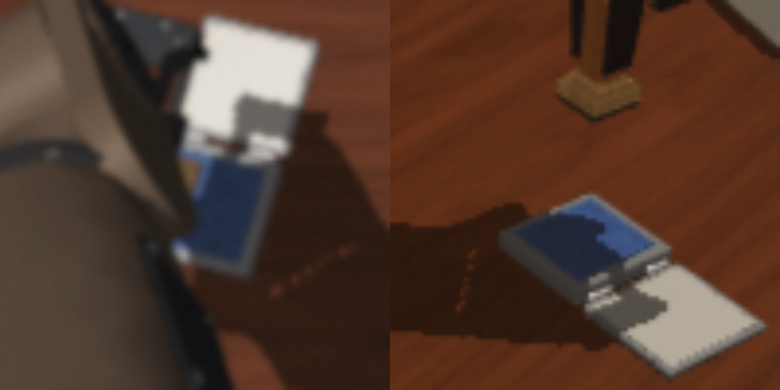

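Run:
```python
from h import *
s=eyes.read_camera("scene"); c=proj(s,[[398,318,16]])[0].astype(int)
im=s["pixels"].astype(float); m=((im[:,:,2]>im[:,:,0]*1.25)&(im[:,:,2]>25)).astype(np.uint8)
n,l,st,ce=cv2.connectedComponentsWithStats(m); k=l[c[1],c[0]]; print(k,st[k])
h=max(cv2.findContours((l==k).astype(np.uint8),0,1)[0],key=cv2.contourArea)[:,0,:]
print(cv2.minAreaRect(unproj(s,h,16)[:,:2].astype(np.float32)))
```

```text
37 [347 132  36  21 396]
((400.106689453125, 316.8314208984375), (74.52255249023438, 74.33729553222656), 76.30465698242188)
```

Scene re-fit: felt is 74.5 mm square, centre (400,317), yaw −13.7°, which agrees with the earlier fit. Lowering.

```bash
python3 -m inch '[[[0.004,0.004,0.2],0,1],[[0,0,0.4],0,1],[[0,0,0.4],0,1],[[0,0,0.35],0,1],[[0,0,0.25],0,1],[[0,0,0.15],0,1],[[0,0,0.06],0,1],[[0,0,0.04],0,1],[[0,0,0.015],0,1],[[0,0,0],0,1]]' | grep -E "eef|ft"
python3 -m inch '[[[0,0,0.005],0,1],[[0,0,0.005],0,1],[[0,0,0.005],0,1],[[0,0,0],0,1],[[0,0,0],0,1],[[0,0,0],0,1],[[0,0,0],0,1],[[0,0,0],0,1],[[0,0,0],0,1],[[0,0,0],0,1]]' | grep -E "eef|ft"
python3 go.py 399 318.4 47 76.6
```

```text
eef_pos: [398.7, 318.8, 48.7]
ft_force: [0.6, 1.1, -1.1]
eef_pos: [398.6, 318.7, 47.5]
ft_force: [0.2, -0.2, -1.5]
t 39.2 pos [398.6 318.7  47.5] rot [1.80e+02 1.00e-02 7.68e+01] j [ 0.55  0.58  1.99 -0.    0.57  0.78] F [ 0.2 -0.2 -1.5] open 25.7 grip 30.0
units [-0.003  0.008  0.009] turn 0.04
```

```bash
python3 -m inch '[[[0,0.006,0.005],0.03,1],[[0,0,0.004],0,1],[[0,0,0.003],0,1],[[0,0,0],0,1],[[0,0,0],0,1],[[0,0,0],0,1],[[0,0,0],0,1],[[0,0,0],0,1],[[0,0,0],0,1],[[0,0,0],0,1]]' | grep -E "eef|ft"
```

```text
eef_pos: [399.0, 318.6, 46.9]
ft_force: [-0.2, -0.9, 5.3]
```

```bash
python3 -m inch '[[[0,0,0],0,0.5],[[0,0,0],0,0.3],[[0,0,0],0,0],[[0,0,0],0,-0.3],[[0,0,0],0,-0.3],[[0,0,0],0,-0.3],[[0,0,-0.1],0,-0.3],[[0,0,-0.3],0,-0.3],[[0,0,-0.5],0,-0.5],[[0,0,-0.5],0,-0.5]]' | grep -E "eef|ft"
python3 -m inch '[[[0,0,-0.3],0,-1],[[0,0,-0.2],0,-1],[[-0.35,0.24,0],0,-1],[[-0.55,0.36,0],0,-1],[[-0.6,0.4,0],0,-1],[[-0.65,0.44,0],0,-1],[[-0.65,0.44,0],0,-1],[[-0.65,0.44,0],0,-1],[[-0.65,0.44,0],0,-1],[[-0.6,0.42,0],0,-1]]' | grep -E "eef|ft"
python3 -m inch '[[[-0.7,-0.06,0],0,-1],[[-0.75,-0.062,0],0,-1],[[-0.75,-0.06,0],0,-1],[[-0.75,-0.06,0],0,-1],[[-0.75,-0.06,0],0,-1],[[-0.75,-0.06,0],0,-1],[[-0.55,-0.06,0],0,-1],[[-0.4,-0.04,0],-0.6,-1],[[-0.2,-0.02,0],-0.6,-1],[[-0.03,0,0],-0.7,-1]]' | grep -E "eef|ft"
python3 go.py 414.1 -322.1 31 86.2
python3 - <<'E'
from h import *
t=eyes.read_camera("top"); s=eyes.read_camera("scene")
for pics in([t,s],[t],[s]):
    v,f,bb=fit(pics,"square","square",[398.5,318,-.23],[399,318,-.23]); print(v.round(3),round(f,1),np.round(bb))
m=[]
for p,q in((t,(398,318,50)),(s,(398,318,50)),(s,(414,-322,30))):
    u,w=proj(p,[q])[0].astype(int); m.append(cv2.resize(p["pixels"][w-35:w+35,u-35:u+35,::-1],(265,265),interpolation=cv2.INTER_CUBIC))
cv2.imwrite("pics/s2.png",np.hstack(m))
E
```

```text
eef_pos: [398.9, 318.6, 132.0]
ft_force: [0.0, 0.4, 0.5]
eef_pos: [519.7, -1.4, 160.8]
ft_force: [-0.3, -0.2, 0.0]
eef_pos: [413.6, -322.8, 160.7]
ft_force: [0.9, 0.1, 0.1]
t 44.2 pos [ 413.6 -322.8  160.7] rot [-1.7997e+02 -2.0000e-02  8.6190e+01] j [-0.79  0.42  1.87 -0.    0.86 -0.72] F [0.9 0.1 0.1] open 95.0 grip 0.0
units [0.012 0.007 2.161] turn -0.003
[ 3.98142e+02  3.19346e+02 -2.45000e-01  3.99039e+02  3.19944e+02
 -2.29000e-01] 75.2 [348. 178.]
[ 3.97754e+02  3.19719e+02 -2.36000e-01  3.98924e+02  3.20793e+02
 -2.38000e-01] 33.6 [348.]
[ 3.99209e+02  3.17018e+02 -2.34000e-01  3.98884e+02  3.17870e+02
 -2.33000e-01] 13.2 [178.]
```

View pics/s2.png

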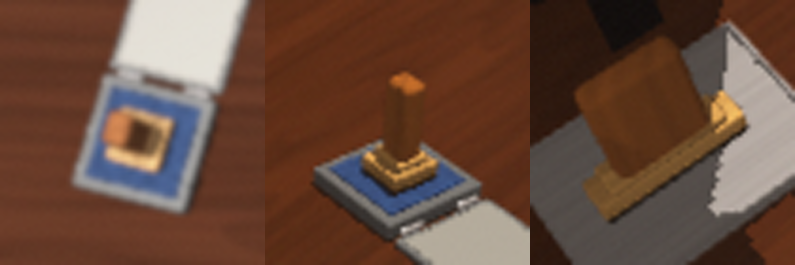

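Square stamp is upright, centred to about 1 mm and aligned. Picking the oblong stamp up from the tray.

```bash
python3 -m inch '[[[0.01,0.006,0.2],0,-1],[[0,0,0.35],0,-1],[[0,0,0.4],0,-1],[[0,0,0.4],0,-1],[[0,0,0.35],0,-1],[[0,0,0.25],0,-1],[[0,0,0.15],0,-1],[[0,0,0.06],0,-0.5],[[0,0,0],0,0],[[0,0,0],0,0.1]]' | grep -E "eef|ft"
python3 -m inch '[[[0,0,0],0,0.2],[[0,0,0],0,0.3],[[0,0,0],0,0.4],[[0,0,0],0,0.5],[[0,0,0],0,0.6],[[0,0,0],0,0.7],[[0,0,0],0,0.8],[[0,0,0],0,1],[[0,0,0],0,1],[[0,0,0],0,1]]' | grep -E "eef|ft"
python3 go.py 621.3 107 153 85.8
```

```text
eef_pos: [414.7, -321.6, 31.8]
ft_force: [0.3, 0.3, 0.6]
eef_pos: [414.5, -321.5, 31.3]
ft_force: [-0.2, -0.6, -0.5]
t 46.8 pos [ 414.5 -321.5   31.3] rot [180.     0.    86.15] j [-0.79  0.62  1.97 -0.    0.56 -0.72] F [-0.2 -0.6 -0.5] open 17.8 grip 30.0
units [ 7.357  2.959 -2.029] turn 0.07
```

```bash
python3 -m inch '[[[0,0,-0.1],0,1],[[0,0,-0.25],0,1],[[0,0,-0.45],0,1],[[0,0,-0.5],0,1],[[0,0,-0.45],0,1],[[0,0,-0.28],0,1],[[0,0,-0.1],0,1],[[0.2,0.08,0],0,1],[[0.4,0.16,0],0,1],[[0.6,0.24,0],0,1]]' | grep -E "eef|ft"
python3 -m inch '[[[0.75,0.3,0],0,1],[[0.75,0.3,0],0,1],[[0.75,0.3,0],0,1],[[0.75,0.3,0],0,1],[[0.75,0.3,0],0,1],[[0.75,0.3,0],0,1],[[0.65,0.26,0],0,1],[[0.5,0.2,0],0,1],[[0.35,0.14,0],0,1],[[0.167,0.08,0],0.07,1]]' | grep -E "eef|ft"
python3 -m inch '[[[0,0,0.2],0,1],[[0,0,0.4],0,1],[[0,0,0.4],0,1],[[0,0,0.35],0,1],[[0,0,0.25],0,1],[[0,0,0.15],0,1],[[0,0,0.1],0,1],[[0,0,0.06],0,1],[[0,0,0],0,1],[[0,0,0],0,1]]' | grep -E "eef|ft"
python3 go.py 621.3 107.6 39 85.8
```

```text
eef_pos: [448.1, -250.4, 158.3]
ft_force: [0.3, -0.9, -0.5]
eef_pos: [621.4, 108.8, 158.4]
ft_force: [-0.0, 0.1, -1.2]
eef_pos: [621.6, 107.7, 44.8]
ft_force: [0.2, 0.4, -1.0]
t 50.55 pos [621.6 107.7  44.8] rot [179.96   0.    85.8 ] j [ 0.07  0.7   1.69 -0.    0.75  0.14] F [ 0.2  0.4 -1. ] open 17.6 grip 30.0
units [-0.002 -0.005  0.097] turn 0.001
```

```bash
python3 -m inch '[[[0,-0.004,0.03],0,1],[[0,0,0.02],0,1],[[0,0,0.015],0,1],[[0,0,0.006],0,1],[[0,0,0.006],0,1],[[0,0,0.004],0,1],[[0,0,0],0,1],[[0,0,0],0,1],[[0,0,0],0,1],[[0,0,0],0,1]]' | grep -E "eef|ft"
python3 -m inch '[[[0,0,0.006],0,1],[[0,0,0.004],0,1],[[0,0,0],0,1],[[0,0,0],0,1],[[0,0,0],0,1],[[0,0,0],0,1],[[0,0,0],0,1],[[0,0,0],0,1],[[0,0,0],0,1],[[0,0,0],0,1]]' | grep -E "eef|ft"
```

```text
eef_pos: [621.2, 107.7, 39.6]
ft_force: [-0.4, 0.1, -1.1]
eef_pos: [621.2, 107.6, 39.3]
ft_force: [-2.4, -1.4, 5.4]
```

Contact at 5 N. Releasing, rising and backing off to a clear spot between the pads.

```bash
python3 -m inch '[[[0,0,0],0,0.6],[[0,0,0],0,0.4],[[0,0,0],0,0.1],[[0,0,0],0,-0.2],[[0,0,0],0,-0.2],[[0,0,0],0,-0.2],[[0,0,-0.1],0,-0.2],[[0,0,-0.3],0,-0.2],[[0,0,-0.5],0,-0.5],[[0,0,-0.5],0,-0.5]]' | grep -E "eef|ft"
python3 -m inch '[[[0,0,-0.4],0,-1],[[0,0,-0.3],0,-1],[[-0.4,-0.2,0],0,-1],[[-0.7,-0.3,0],0,-1],[[-0.7,-0.3,0],0,-1],[[-0.7,-0.3,0],0,-1],[[-0.7,-0.3,0],0,-1],[[-0.7,-0.3,0],0,-1],[[-0.7,-0.3,0],0,-1],[[-0.7,-0.3,0],0,-1]]' | grep -E "eef|ft"
python3 -m inch '[[[-0.7,-0.3,0],0,-1],[[-0.6,-0.3,0],0,-1],[[-0.6,-0.1,0],0,-1],[[-0.6,-0.1,0],0,-1],[[-0.5,0,0],0,-1],[[-0.3,0,0],0,-1],[[0,0,0],0,-1],[[0,0,0],0,-1],[[0,0,0],0,-1],[[0,0,0],0,-1]]' | grep -E "eef|ft|^t"
python3 - <<'E'
from h import *
t=eyes.read_camera("top"); s=eyes.read_camera("scene")
for n,q in(("oblong",[621.3,107,-.073]),("round",[609,-139,0]),("square",[399,318.5,-.235])):
  for pics in([t],[s]):
    v,f,bb=fit(pics,n,n,q,q); print(n,v.round(3),round(f,1),np.round(bb))
cv2.imwrite("pics/endt.png",t["pixels"][:,:,::-1]); cv2.imwrite("pics/ends.png",s["pixels"][:,:,::-1])
E
```

```text
eef_pos: [621.3, 107.7, 125.2]
ft_force: [-0.7, 0.2, -0.3]
eef_pos: [459.5, -200.7, 165.7]
ft_force: [-0.1, -0.1, 0.5]
t: 56.8
eef_pos: [398.1, -392.8, 165.2]
tcp_rot: [3.142, 0.0, 1.498]
ft_force: [0.5, 0.1, -0.2]
oblong [ 6.20516e+02  1.08269e+02 -7.20000e-02  6.21219e+02  1.06829e+02
 -5.00000e-02] 26.6 [328.]
oblong [ 6.21920e+02  1.06122e+02 -7.50000e-02  6.21185e+02  1.04013e+02
 -5.80000e-02] 29.2 [427.]
round [ 6.08141e+02 -1.37026e+02  1.18000e-01  6.08888e+02 -1.38116e+02
 -7.40000e-02] 26.6 [272.]
round [ 6.09112e+02 -1.39417e+02 -5.70000e-02  6.08760e+02 -1.39962e+02
  1.52000e-01] 29.5 [598.]
square [ 3.97818e+02  3.19577e+02 -2.32000e-01  3.99229e+02  3.20856e+02
 -1.65000e-01] 34.9 [348.]
square [ 3.99314e+02  3.16888e+02 -2.34000e-01  3.99220e+02  3.18260e+02
 -2.72000e-01] 13.2 [178.]
```

View pics/endt.png

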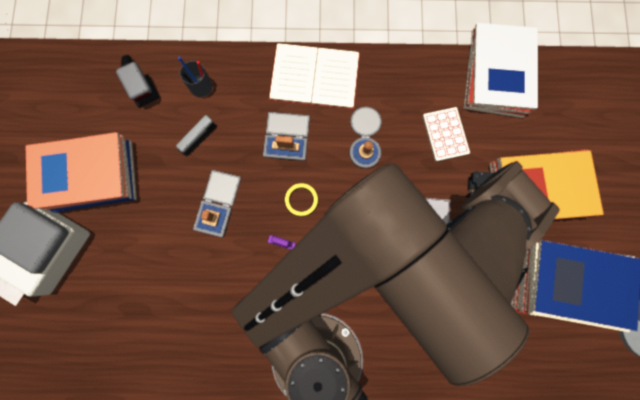

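View pics/ends.png

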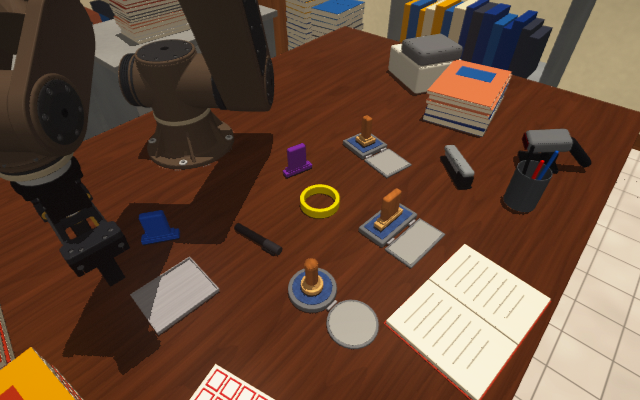

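All three stamps stand upright on their own pads: round at (365,150) in the top view, oblong at (286,145), square at (211,216). They are centred within about 2 mm and 1°, the tray is empty and the bystanders have not moved.

```bash
python3 -c "
from cell import env
print(env.job_done())"
```

```text
the job is handed in; nothing more can be done
None
```

The job is handed in: the round, square and oblong stamps each stand upright on their own pads, measured within about 2 mm of centre and lined up within about 1°, finished at about 57 s of the 112 s allowed.

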